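# Top off the wooden crib, then draw the piston up to its pin hole and hold it

### The job

Finish the wooden crib by laying the two loose slats on it as its top layer, crosswise over the layer below, one along each side, so that it can carry the wrist-pin drift. Then grip the piston that stands in the finned barrel and draw it straight up, partway only: the whole pin hole must come out above the barrel's rim, its lower edge about level with the crib's top, with the skirt still well inside the bore. Finish while holding the piston there in the gripper, do not lift or shove the barrel, and leave the other things on the bench alone.

Things in the scene. Friction and masses are not known exactly. Their poses are not given: they have to be found in the camera images.
- crib: Begun crib, 150 x 150 x 44 mm, 0.45 kg, of pale slats (150 x 30 x 22 mm) nailed in two layers: lower three along its x axis, upper two along its y axis at x = +-60 mm. Origin: centre of its underside, z up. The third layer lies along its x axis on the 44 mm level, slat centres at y = +60 and -60 mm (flush edges); the crib is then 66 mm high. It stands left or right, the barrel on the other side.
- slat1_mid (a point): Centre of one loose pale wooden slat 150 x 30 x 22 mm, 0.07 kg, lying flat on the bench between crib and barrel, the one nearer the robot. x along its length, y across its 30 mm width, z up; the centre is 11 mm above its underside.
- slat2_mid (a point): Centre of the second loose slat, the same as the first, lying farther from the robot. Axes as for the first. Either slat may go on either side of the crib.
- slat1: The same first slat, origin at the centre of its underside, axes as the point's.
- slat2: The same second slat, origin at the centre of its underside.
- barrel: Finned engine cylinder barrel, 1.6 kg, loose on the bench on a 96 x 96 x 10 mm foot; round fins 94 mm across up to 54 mm, then a bare liner 62 mm across whose rim is 60 mm above the bench. Origin: centre of its underside, z up. The bore, 51.2 mm wide, on the axis, goes from the rim down to a floor 10 mm above the underside.
- piston: Bare aluminium piston upright in the barrel's bore, a plain cylinder 50 mm across, 90 mm high, 0.3 kg, with three thin dark ring lines. Origin: centre of its foot, z up. At the start the foot stands on the bore floor and the top 40 mm stands above the rim, to be gripped. Nothing latches it: 0.6 mm play all round, drags if pulled askew, sinks back when let go.
- piston_mid (a point): Centre of the piston, 45 mm above its foot and 45 mm below its crown. At the start 55 mm above the barrel's underside.
- pin_hole (a point): Centre of the pin hole: dark, round, 18 mm across, through the piston along its x axis, 38 mm above its foot. At the start it is hidden in the bore, its centre 12 mm below the rim; a rise of 27 mm brings its lower edge level with the finished crib's top, its centre then 75 mm above the barrel's underside, 23 mm of skirt still in the bore.
- head: Finned aluminium cylinder head, about 100 x 150 x 62 mm, lying beyond the work; origin at the centre of its underside. A bystander: not to be disturbed.
- jar: Brown glass jar with a dark cap, 66 mm across, 85 mm high, to the far left; origin at the centre of its underside. A bystander: not to be disturbed.
- wrist_pin: Small steel tube (wrist pin), 18 mm across, 42 mm high, standing upright to the far right; origin at the centre of its underside. A bystander: not to be disturbed.
- wrench: Steel wrench 180 mm long, lying flat near the robot on the right; origin at its middle, underside. A bystander: not to be disturbed.

How it is judged:
On the way:
1. both slats lie released on the crib as its crosswise third layer, the piston still down in the barrel (((z of slat1_mid in the frame of crib between 0.05 and 0.06 m and y of slat1_mid in the frame of crib between 0.035 and 0.08 m and x of slat1_mid in the frame of crib between -0.03 and 0.03 m and angle between the x axis of each of slat1_mid, slat2_mid and the x axis of crib, either way round below 0.2 rad and angle between each of slat1_mid, slat2_mid's own z axis and vertical below 0.06 rad and linear speed of each of slat1, slat2 below 0.02 m/s and contact force between the fingers and slat1 below 0.05 N and z of slat2_mid in the frame of crib between 0.05 and 0.06 m and y of slat2_mid in the frame of crib between -0.08 and -0.035 m and x of slat2_mid in the frame of crib between -0.03 and 0.03 m and contact force between the fingers and slat2 below 0.05 N) or (z of slat2_mid in the frame of crib between 0.05 and 0.06 m and y of slat2_mid in the frame of crib between 0.035 and 0.08 m and x of slat2_mid in the frame of crib between -0.03 and 0.03 m and angle between the x axis of each of slat2_mid, slat1_mid and the x axis of crib, either way round below 0.2 rad and angle between each of slat2_mid, slat1_mid's own z axis and vertical below 0.06 rad and linear speed of each of slat2, slat1 below 0.02 m/s and contact force between the fingers and slat2 below 0.05 N and z of slat1_mid in the frame of crib between 0.05 and 0.06 m and y of slat1_mid in the frame of crib between -0.08 and -0.035 m and x of slat1_mid in the frame of crib between -0.03 and 0.03 m and contact force between the fingers and slat1 below 0.05 N)) and angle between crib's own z axis and vertical below 0.04 rad and height (world z) of crib below 0.02 m and z of pin_hole in the frame of barrel below 0.054 m), for 0.2 s.
At the end, for the whole second after the job is handed in: Slats flat, released, crosswise on the crib (0.2 rad, 30 mm lengthways), one each side, 35-80 mm off its middle. Fingers hold the piston still, unjammed (15 N), in line with the bore, pin hole centre 69-85 mm above the underside of the barrel, which stands flat, untouched by the fingers (((z of slat1_mid in the frame of crib between 0.05 and 0.06 m and y of slat1_mid in the frame of crib between 0.035 and 0.08 m and x of slat1_mid in the frame of crib between -0.03 and 0.03 m and angle between the x axis of each of slat1_mid, slat2_mid and the x axis of crib, either way round below 0.2 rad and angle between each of slat1_mid, slat2_mid's own z axis and vertical below 0.06 rad and linear speed of each of slat1, slat2 below 0.02 m/s and contact force between the fingers and slat1 below 0.05 N and z of slat2_mid in the frame of crib between 0.05 and 0.06 m and y of slat2_mid in the frame of crib between -0.08 and -0.035 m and x of slat2_mid in the frame of crib between -0.03 and 0.03 m and contact force between the fingers and slat2 below 0.05 N) or (z of slat2_mid in the frame of crib between 0.05 and 0.06 m and y of slat2_mid in the frame of crib between 0.035 and 0.08 m and x of slat2_mid in the frame of crib between -0.03 and 0.03 m and angle between the x axis of each of slat2_mid, slat1_mid and the x axis of crib, either way round below 0.2 rad and angle between each of slat2_mid, slat1_mid's own z axis and vertical below 0.06 rad and linear speed of each of slat2, slat1 below 0.02 m/s and contact force between the fingers and slat2 below 0.05 N and z of slat1_mid in the frame of crib between 0.05 and 0.06 m and y of slat1_mid in the frame of crib between -0.08 and -0.035 m and x of slat1_mid in the frame of crib between -0.03 and 0.03 m and contact force between the fingers and slat1 below 0.05 N)) and angle between crib's own z axis and vertical below 0.04 rad and height (world z) of crib below 0.02 m and z of pin_hole in the frame of barrel between 0.069 and 0.085 m and angle between the z axis of piston and the z axis of barrel, either way round below 0.08 rad and horizontal distance between piston and barrel below 0.004 m and contact force between the fingers and piston above 1.5 N and contact force between piston and barrel below 15 N and linear speed of piston below 0.01 m/s and angle between barrel's own z axis and vertical below 0.05 rad and height (world z) of barrel below 0.005 m and contact force between the fingers and barrel below 0.05 N); the arm keeps its last pose, push and grip.
It fails at once if the barrel is lifted, tipped or shoved more than 30 mm (height (world z) of barrel above 0.012 m or angle between barrel's own z axis and vertical above 0.15 rad or distance of barrel from where it was at the start of the episode above 0.03 m).
It fails at once if the piston is pulled right out of the bore (z of pin_hole in the frame of barrel above 0.098 m).
It fails at once if a bystander is disturbed (moved over 30 mm) (distance of any of head, jar, wrist_pin, wrench from where it was at the start of the episode above 0.03 m).
It also fails if it takes over 64 s, if anything falls off the work surface, if the arm or the gripper's body presses on something with over 40 N, if the wrist force passes 120 N, or if a joint passes its speed limit or range.

### The arm

A 6-joint arm with a two-finger parallel gripper is mounted at the origin on the work surface. World frame = base frame: x ahead of the robot, y to its left, z up, the work surface at z = 0. Lengths are in m, angles in rad, forces in N, time in s.
With the tool pointing down it reaches from about 0.35 to 1 m from the base axis. Payload 7.1 kg.
Tool frame: the origin (TCP) lies between the finger pads; the fingertips stand 22 mm ahead of it and the grasp point (between the pads) lies 3 mm ahead of it; x points along the fingers, y is the direction in which the jaws open and shut, and the axes are right-handed (so a half turn about x gives the same grasp; the last joint's range is limited). The gripper opens to 85 mm and grips with 20 to 120 N. Pads are 22 mm wide; open, the fingers measure 114 mm over their backs; the gripper's body (76 mm by 85 mm) begins 54 mm behind the grasp point. The pads swing forward as they close: fully open they stand 13 mm farther back than shut.
Start: joints at [1.14, 0.423, 1.63, -0, 1.089, -0.019], TCP at [0.25, 0.573, 0.253] pointing down, gripper open.
Joint ranges: [-3, 3], [-0.9, 2.11], [0.09, 2.58], [-1.31, 4.45], [0.11, 2.69], [-2.54, 2.54]. Speed limits (rad/s): [2.39, 2.39, 3.01, 3.14, 3.14, 3.14].

### API

Orientations are given as a rotation vector (axis times angle).
In Python, from rig import manip gives the robot as it stands. The module is installed in compiled form; this text tells all that it offers. Calls block until the motion is done:
- manip.move_to(position, orientation): joint-space move of the TCP to a pose.
- manip.servo_line(position, orientation=None, rate=0.15): straight line of the TCP; orientation=None keeps the orientation; rate is the mean speed in m/s.
- manip.set_joints(angles): joint-space move.
- manip.command_gripper(opening, f_grip=None): finger opening in m; f_grip is the grip in N (None keeps the last); returns when the fingers have stopped.
- manip.hold(seconds).
- manip.solve_ik(position, orientation): joint angles nearest the present ones, or None.
- manip.camera(name): name is "side" or "top" or "wrist"; returns a dict with "image" (384x512x3 uint8, red, green, blue), "fx", "fy", "cx", "cy" (pixels), "k1" (the pictures are not rectified: a ray, as slopes to the right and down, at radius r is drawn at 1 + k1 r^2 times it, then the intrinsics apply), "cam_to_world" (4x4, takes a point from camera to world coordinates); the wrist camera has in their place "mount" (4x4, takes a point from camera to tool coordinates, whose origin is the TCP and whose axes are the tool frame's). Camera axes: x right, y down, z forward; pixel columns grow to the right and rows downward; lengths in m; the calibration is good to about 2 mm. A picture is of the moment at which its call begins: read the wrist's pose just before it. There is no depth.
A pose or a line that the arm cannot do raises manip.IKError and nothing moves.
- manip.sign_off(): hands the job in, once; it reports no verdict.
Readings, each from a call of its own:
- manip.get_time(): time.
- manip.get_joint_positions(): joint angles.
- manip.get_joint_vel(): joint speeds.
- manip.get_tau(): joint torques, N m.
- manip.get_position(): TCP position.
- manip.get_ee_rot(): TCP orientation.
- manip.get_contact_force(): force on the tool from outside, world axes, zero at the start.
- manip.get_torque(): the same for the moment, N m.
- manip.get_width(): finger opening in m.
Only numpy, scipy, OpenCV 4.12 (cv2) and the standard library are available. Lean on these libraries where they do the work, as an engineer would, in place of code of your own. Each camera call takes 0.05 s, during which the arm holds its last target.

## Working session

There is one attempt and no reset: what is moved stays moved. The work goes in short steps, each a Python script; the robot and the scene stay as the last script left them, time stands still between calls to the robot, and variables do not carry over. Pictures are saved under pics/ and viewed, and the job is handed in when it is done.

```bash
mkdir -p pics
python3 - <<'E'
from rig import manip
import cv2,pickle
d={}
for n in ["top","side","wrist"]:
    if n=="wrist": print(manip.get_position(),manip.get_ee_rot())
    c=manip.camera(n); d[n]=c
    cv2.imwrite(f"pics/{n}0.png",c["image"][:,:,::-1])
    print(n,{k:v for k,v in c.items() if k!="image"})
pickle.dump(d,open("c0.pkl","wb"))
print(manip.get_time(),manip.get_width())
E
```

```text
top {'fx': 498.72859526832224, 'fy': 498.72859526832224, 'cx': 252.9686169484365, 'cy': 185.8040647836376, 'k1': -0.16703959956216383, 'cam_to_world': array([[ 0.01395201, -0.98131953,  0.19187842,  0.33483983],
       [-0.99979476, -0.01087208,  0.01709498, -0.0064099 ],
       [-0.01468952, -0.19207755, -0.98126981,  1.24498486],
       [ 0.        ,  0.        ,  0.        ,  1.        ]])}
side {'fx': 363.6781661657495, 'fy': 363.6781661657495, 'cx': 251.65955907981527, 'cy': 191.3841114565433, 'k1': -0.11340644175815912, 'cam_to_world': array([[ 0.9822836 , -0.09822812,  0.15959376,  0.43430926],
       [-0.18609712, -0.61155882,  0.76900174, -0.67656977],
       [ 0.02206338, -0.78507774, -0.61900417,  0.62469064],
       [ 0.        ,  0.        ,  0.        ,  1.        ]])}
[0.24994275 0.57233202 0.25261953] [ 0.32194539  1.54686193 -0.32412006]
wrist {'fx': 274.76880005839416, 'fy': 274.76880005839416, 'cx': 255.1988191718724, 'cy': 186.77902535966868, 'k1': 0.02231269941305367, 'mount': array([[-1.67775313e-04, -2.70736888e-01,  9.62653369e-01,
        -1.20639627e-01],
       [ 9.99999953e-01,  2.00050574e-04,  2.30546510e-04,
         3.06756215e-04],
       [-2.54996803e-04,  9.62653363e-01,  2.70736841e-01,
        -6.83699862e-02],
       [ 0.00000000e+00,  0.00000000e+00,  0.00000000e+00,
         1.00000000e+00]])}
0.15 0.08526970610965685
```

View pics/top0.png

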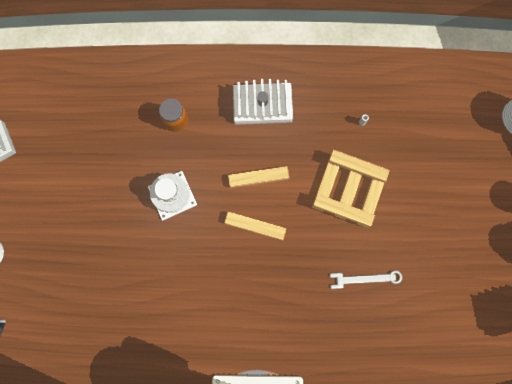

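View pics/side0.png

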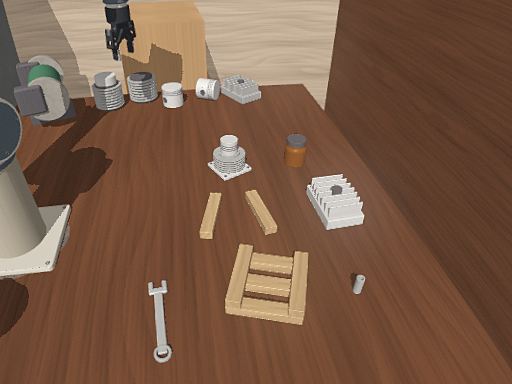

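```bash
cat > h.py <<'E'
import numpy as np,cv2,pickle
from scipy.spatial.transform import Rotation as R
def K(c): return np.array([[c['fx'],0,c['cx']],[0,c['fy'],c['cy']],[0,0,1.]])
def D(c): return np.array([c['k1'],0,0,0.])
def back(c,px,z,T=None):
    T=c['cam_to_world'] if T is None else T
    u=cv2.undistortPoints(np.array(px,float).reshape(-1,1,2),K(c),D(c)).reshape(-1,2)
    d=np.c_[u,np.ones(len(u))]@T[:3,:3].T; o=T[:3,3]
    return o+d*((z-o[2])/d[:,2])[:,None]
def proj(c,P,T=None):
    T=c['cam_to_world'] if T is None else T
    Ti=np.linalg.inv(T)
    return cv2.projectPoints(np.array(P,float).reshape(-1,1,3),cv2.Rodrigues(Ti[:3,:3])[0],Ti[:3,3],K(c),D(c))[0].reshape(-1,2)
def toolT(p,rv):
    T=np.eye(4);T[:3,:3]=R.from_rotvec(rv).as_matrix();T[:3,3]=p;return T
def down(yaw):
    "tool x down, jaw (y) along world (cos yaw, sin yaw)"
    x=np.array([0,0,-1.]);y=np.array([np.cos(yaw),np.sin(yaw),0]);z=np.cross(x,y)
    return R.from_matrix(np.c_[x,y,z]).as_rotvec()
E
python3 - <<'E'
from h import *
d=pickle.load(open("c0.pkl","rb"))
c=d['top'];im=c['image'][:,:,::-1]
cv2.imwrite("pics/topz.png",cv2.resize(im[140:260,140:400],None,fx=3,fy=3,interpolation=cv2.INTER_CUBIC))
s=d['side']['image'][:,:,::-1]
cv2.imwrite("pics/sidez.png",cv2.resize(s[125:335,190:320],None,fx=2.8,fy=2.8,interpolation=cv2.INTER_CUBIC))
hsv=cv2.cvtColor(np.ascontiguousarray(im),cv2.COLOR_BGR2HSV)
m=((hsv[...,0]>12)&(hsv[...,0]<30)&(hsv[...,2]>150)).astype(np.uint8)
m[:60]=0
n,l,st,ce=cv2.connectedComponentsWithStats(m)
for i in range(1,n):
    if st[i,4]>150: 
        print(st[i],ce[i]); cn=cv2.findContours((l==i).astype(np.uint8),cv2.RETR_EXTERNAL,cv2.CHAIN_APPROX_NONE)[0][0]
        b=cv2.boxPoints(cv2.minAreaRect(cn)); print(b.round(1).tolist()); print(back(c,b,.022 if st[i,4]<1500 else .044).round(4).tolist())
E
```

```text
[ 314  149   76   78 2939] [351.38414427 187.73460361]
[[312.0, 205.60000610351562], [332.70001220703125, 148.3000030517578], [391.79998779296875, 169.60000610351562], [371.20001220703125, 226.89999389648438]]
[[0.5222, -0.1301, 0.044], [0.6674, -0.1832, 0.044], [0.6148, -0.331, 0.044], [0.4711, -0.2744, 0.044]]
[228 166  62  23 865] [258.7583815  176.86589595]
[[227.5, 174.0], [287.5, 165.0], [289.70001220703125, 179.60000610351562], [229.6999969482422, 188.60000610351562]]
[[0.6034, 0.0793, 0.022], [0.6283, -0.0714, 0.022], [0.5908, -0.0769, 0.022], [0.5662, 0.073, 0.022]]
[224 211  63  30 856] [255.19158879 225.36448598]
[[223.5, 223.6999969482422], [227.39999389648438, 210.10000610351562], [287.1000061035156, 227.3000030517578], [283.1000061035156, 241.0]]
[[0.4779, 0.0863, 0.022], [0.512, 0.0774, 0.022], [0.4708, -0.0705, 0.022], [0.4371, -0.061, 0.022]]
[213 375  91   9 611] [255.7086743  379.67594108]
[[213.0, 375.0], [303.0, 375.0], [303.0, 383.0], [213.0, 383.0]]
[[0.1126, 0.1039, 0.022], [0.1159, -0.1108, 0.022], [0.0968, -0.1109, 0.022], [0.0935, 0.1036, 0.022]]
```

View pics/topz.png

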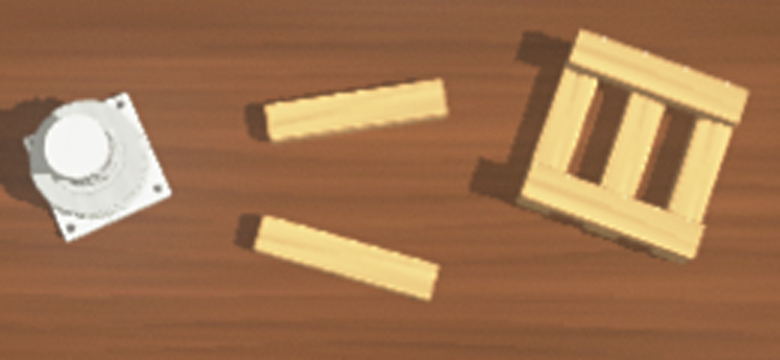

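View pics/sidez.png

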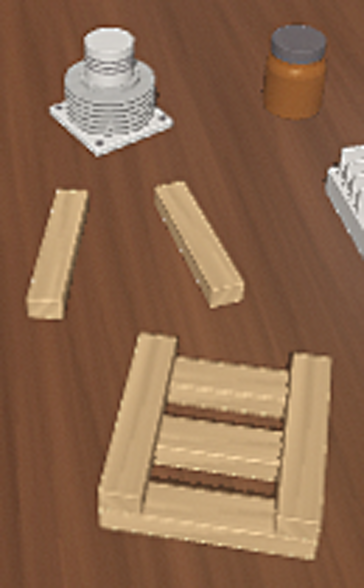

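```bash
cat > fit.py <<'E'
from h import *
from scipy.optimize import minimize
def box(lx,ly,z0,z1,ox=0,oy=0):
    return np.array([[ox+a*lx/2,oy+b*ly/2,z] for a in(-1,1) for b in(-1,1) for z in(z0,z1)])
def cyl(r,z0,z1):
    t=np.linspace(0,2*np.pi,60,endpoint=False)
    return np.vstack([np.c_[r*np.cos(t),r*np.sin(t),0*t+z] for z in(z0,z1)])
SL=[box(.15,.03,0,.022)]
CR=[box(.15,.03,0,.022,0,y) for y in(-.06,0,.06)]+[box(.03,.15,.022,.044,x) for x in(-.06,.06)]
CR3=CR
def barrel(rise=0): return [box(.096,.096,0,.01),cyl(.047,.01,.054),cyl(.031,.054,.06),cyl(.025,.06,.1+rise)]
S=4
def render(c,parts,p,shape,off,T=None):
    x,y,a=p; Rm=R.from_euler('z',a).as_matrix()
    m=np.zeros((shape[0]*S,shape[1]*S),np.uint8)
    for q in parts:
        uv=proj(c,q@Rm.T+[x,y,0],T)-off
        h=cv2.convexHull(((uv+.5)*S*16-8).round().astype(np.int32))
        cv2.fillConvexPoly(m,h,1,cv2.LINE_8,4)
    return m.reshape(shape[0],S,shape[1],S).mean((1,3))
def fit(views,parts,p0):
    "views: list of (cam, mask, roi x0,y0,x1,y1)"
    def cost(p):
        e=0
        for c,m,(x0,y0,x1,y1) in views:
            r=render(c,parts,p,(y1-y0,x1-x0),(x0,y0)); mm=m[y0:y1,x0:x1]
            e+=np.abs(r-mm).sum()/mm.sum()
        return e
    p0=np.array(p0,float); best=None
    for _ in range(2):
        sim=np.vstack([p0]+[p0+v for v in np.diag([.008,.008,.1])])
        o=minimize(cost,p0,method='Nelder-Mead',options=dict(initial_simplex=sim,xatol=1e-5,fatol=1e-5)); p0=o.x
    return o.x,o.fun/len(views)
def wood(im):
    hsv=cv2.cvtColor(im,cv2.COLOR_RGB2HSV)
    return ((hsv[...,0]>12)&(hsv[...,0]<30)&(hsv[...,2]>120)).astype(float)
def white(im):
    hsv=cv2.cvtColor(im,cv2.COLOR_RGB2HSV)
    return ((hsv[...,1]<60)&(hsv[...,2]>90)).astype(float)
E
python3 - <<'E'
from fit import *
d=pickle.load(open("c0.pkl","rb"));t,s=d['top'],d['side']
tm,sm=wood(t['image']),wood(s['image']);tw,sw=white(t['image']),white(s['image'])
cv2.imwrite("pics/m.png",np.hstack([np.maximum(tm,tw*.6),np.maximum(sm,sw*.6)])[120:340]*255)
def go(n,parts,p0,a,b,ma,mb):
    for v in ([(t,ma,a)],[(s,mb,b)],[(t,ma,a),(s,mb,b)]):
        p,e=fit(v,parts,p0); print(n,p.round(4),round(e,3))
go('s1',SL,(.475,.008,1.3),(215,205,295,248),(195,190,225,240),tm,sm)
go('s2',SL,(.597,0,1.74),(220,160,297,195),(240,187,282,236),tm,sm)
go('crib',CR,(.569,-.23,-.35),(305,140,398,235),(218,238,318,328),tm,sm)
go('bar',barrel(),(.53,.2,.4),(140,165,205,225),(200,130,258,182),tw,sw)
E
```

```text
s1 [0.4752 0.008  1.306 ] 0.13
s1 [0.4726 0.0121 1.3037] 0.092
s1 [0.474  0.0105 1.3047] 0.149
s2 [0.5999 0.0023 1.7216] 0.105
s2 [0.5985 0.0048 1.7325] 0.056
s2 [0.5989 0.0036 1.7271] 0.09
crib [ 0.5703 -0.2301 -0.3443] 0.081
crib [ 0.5683 -0.2266 -0.3471] 0.041
crib [ 0.569  -0.228  -0.3521] 0.087
bar [0.5508 0.2212 0.441 ] 0.029
bar [0.549  0.225  0.4475] 0.033
bar [0.5503 0.2225 0.4367] 0.048[ WARN:0@0.776] global loadsave.cpp:1063 imwrite_ Unsupported depth image for selected encoder is fallbacked to CV_8U.
```

View pics/m.png

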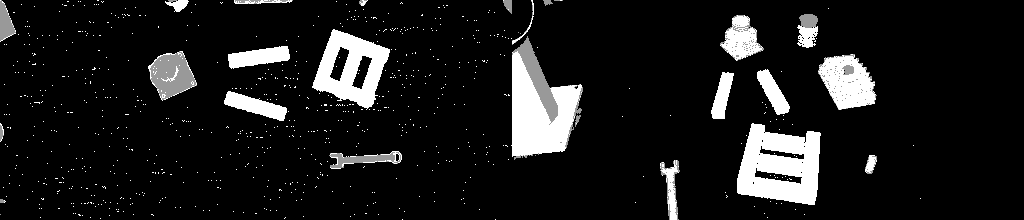

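```bash
cat > cfg.py <<'E'
from h import *
crib=np.array([.569,-.228,-.348]);s1=np.array([.474,.010,1.305]);s2=np.array([.599,.0035,1.727]);bar=np.array([.5502,.2228,.44])
def cw(x,y): 
    c,s=np.cos(crib[2]),np.sin(crib[2]); return np.array([crib[0]+c*x-s*y,crib[1]+s*x+c*y])
E
python3 - <<'E'
from cfg import *
from rig import manip
print("yaw0",R.from_rotvec(manip.get_ee_rot()).as_matrix().round(2).tolist())
A,B=cw(0,-.06),cw(0,.06); print(A,B)
for n,p,z,a in [('s1',s1,.026,s1[2]+np.pi/2),('A',A,.07,crib[2]+np.pi/2),('s2',s2,.026,s2[2]+np.pi/2),('B',B,.07,crib[2]+np.pi/2),('bar',bar,.085,0),('bar2',bar,.085,np.pi/2),('bar45',bar,.085,.8)]:
    for k in(0,np.pi,-np.pi):
        q=manip.solve_ik([p[0],p[1],z],down(a+k)); print(n,round(a+k,2),None if q is None else np.round(q,2))
E
```

```text
yaw0 [[-0.0, 0.4, 0.92], [-0.0, 0.92, -0.4], [-1.0, -0.0, -0.0]]
[ 0.5485389 -0.2844034] [ 0.5894611 -0.1715966]
s1 2.88 None
s1 6.02 [-0.    0.61  2.06  0.    0.47  0.26]
s1 -0.27 [-0.    0.61  2.06 -0.    0.47  0.26]
A 1.22 [-0.5   0.66  1.73 -0.    0.75 -1.72]
A 4.36 [-0.5   0.66  1.73 -0.    0.75  1.42]
A -1.92 [-0.5   0.66  1.73 -0.    0.75  1.42]
s2 3.3 None
s2 6.44 [-0.01  0.71  1.78 -0.    0.65 -0.17]
s2 0.16 [-0.01  0.71  1.78 -0.    0.65 -0.17]
B 1.22 [-0.3   0.66  1.74 -0.    0.74 -1.53]
B 4.36 [-0.3   0.66  1.74 -0.    0.74  1.62]
B -1.92 [-0.3   0.66  1.74 -0.    0.74  1.62]
bar 0 [ 0.36  0.61  1.79 -0.    0.74  0.36]
bar 3.14 None
bar -3.14 None
bar2 1.57 [ 0.36  0.61  1.79 -0.    0.74 -1.21]
bar2 4.71 [ 0.36  0.61  1.79 -0.    0.74  1.94]
bar2 -1.57 [ 0.36  0.61  1.79 -0.    0.74  1.94]
bar45 0.8 [ 0.36  0.61  1.79  0.    0.74 -0.44]
bar45 3.94 None
bar45 -2.34 None
```

```bash
cat > snap.py <<'E'
from rig import manip
import cv2,sys,pickle
def snap(tag,names):
    d={}
    for n in names:
        pose=(manip.get_position(),manip.get_ee_rot())
        c=manip.camera(n); c['pose']=pose; d[n]=c; cv2.imwrite(f"pics/{n}_{tag}.png",c["image"][:,:,::-1])
    pickle.dump(d,open(f"{tag}.pkl","wb"))
E
python3 - <<'E'
from cfg import *
from rig import manip
from snap import snap
o=down(s1[2]-np.pi/2)
o=down(-0.266)
manip.move_to([s1[0],s1[1],.12],o)
manip.command_gripper(.055,40)
print(manip.get_time(),manip.get_position())
snap('a1',['wrist'])
manip.servo_line([s1[0],s1[1],.027],rate=.15)
print(manip.get_time(),manip.get_position(),manip.get_contact_force())
manip.command_gripper(.02,40)
print(manip.get_time(),manip.get_width(),manip.get_contact_force())
snap('a2',['wrist'])
E
```

```text
2.775 [0.47403338 0.01015513 0.12000717]
3.5917 [0.47428939 0.0099776  0.02731809] [ 0.07774912  0.27144926 -0.32062127]
3.9417 0.028903279814676747 [-0.46101376 -0.24626759  5.79904575]
```

View pics/wrist_a2.png

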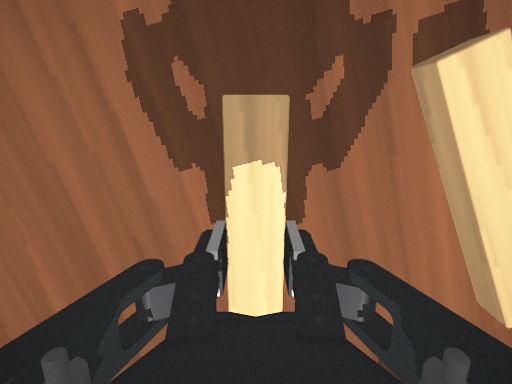

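View pics/wrist_a1.png

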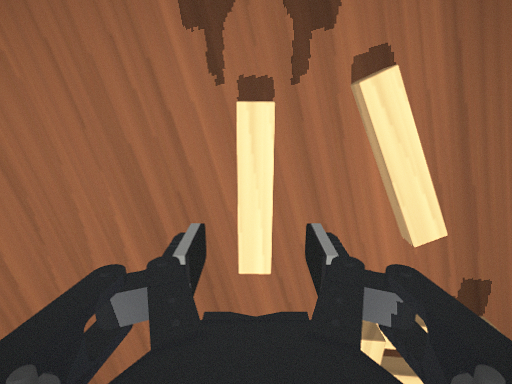

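Run:
```python
from cfg import *
d=pickle.load(open('a1.pkl','rb'))['wrist']
T=toolT(*d['pose'])@d['mount']
e=back(d,[[255.5,101],[254.5,273]],.022,T); print(e, e.mean(0), np.linalg.norm(e[0]-e[1]))
e2=back(d,[[(352+400)/2,(84+66)/2],[(414+447)/2,(246+235)/2]],.022,T); print(e2,e2.mean(0),np.linalg.norm(e2[0]-e2[1]))
from rig import manip
print(manip.get_position())
A=cw(0,-.06)
manip.servo_line([s1[0],s1[1],.15],rate=.2)
print(manip.get_time(),manip.get_width(),manip.get_contact_force())
o=down(crib[2]+np.pi/2)
manip.move_to([A[0],A[1],.15],o)
from snap import snap
print(manip.get_time(),manip.get_width()); snap('a3',['wrist','top'])
```

```text
[[ 0.49421548  0.08238455  0.022     ]
 [ 0.45441406 -0.06077087  0.022     ]] [0.47431477 0.01080684 0.022     ] 0.14858542099577174
[[ 0.58456079  0.07642571  0.022     ]
 [ 0.61005033 -0.06918962  0.022     ]] [0.59730556 0.00361805 0.022     ] 0.1478294293000499
[0.47469331 0.00999756 0.02808905]
4.7583 0.029018054124962722 [ 0.15487683 -0.36882407 -0.31465743]
6.4833 0.02901463464279702
```

View pics/wrist_a3.png

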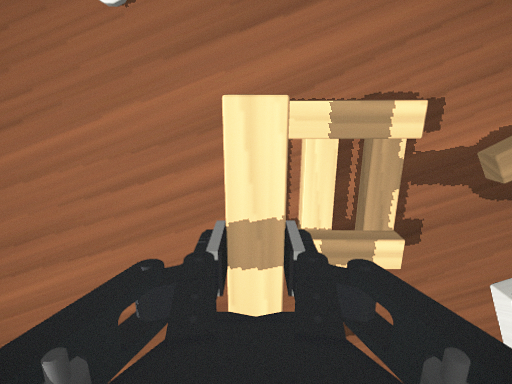

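View pics/top_a3.png

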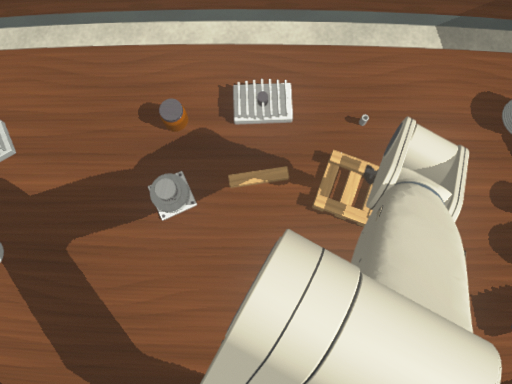

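Run:
```python
from cfg import *
from rig import manip
from snap import snap
A=cw(0,-.06)
manip.servo_line([A[0],A[1],.078],rate=.15)
z=.0755
while z>.069:
    manip.servo_line([A[0],A[1],z],rate=.04); f=manip.get_contact_force(); print(z,manip.get_position().round(4),f.round(2))
    if f[2]>2: break
    z-=.001
manip.command_gripper(.05); manip.hold(.1)
manip.servo_line([A[0],A[1],.15],rate=.2)
o=down(s2[2]-np.pi/2)
manip.move_to([.5982,s2[1],.12],o)
print(manip.get_time()); snap('a4',['wrist','top','side'])
```

```text
0.0755 [ 0.549  -0.2846  0.0763] [ 0.31 -0.58 -1.6 ]
0.0745 [ 0.5486 -0.2844  0.0747] [-0.26 -0.24 -1.14]
0.0735 [ 0.5485 -0.2844  0.0734] [-0.64 -0.02 -0.56]
0.0725 [ 0.5485 -0.2844  0.0724] [-0.77  0.08 -1.26]
0.0715 [ 0.5486 -0.2844  0.0721] [-1.3   1.28  5.36]
10.825
```

View pics/wrist_a4.png

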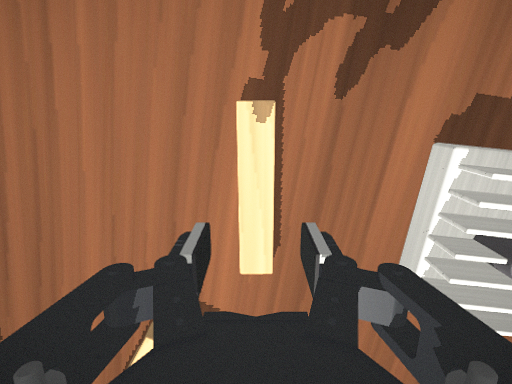

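View pics/side_a4.png

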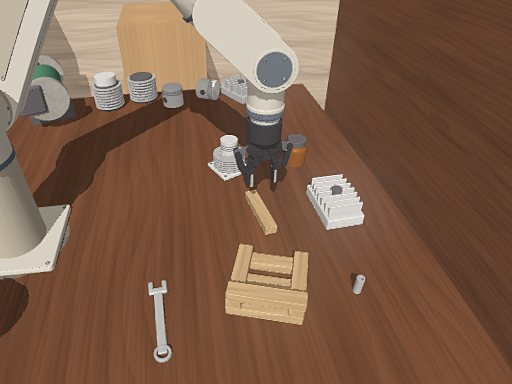

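The first slat lies on the crib's near side (side view, around (268,298)), and slat 2 is centred between the jaws (wrist view, column 255). Next I'll pick up slat 2.

Run:
```python
from cfg import *
from rig import manip
from snap import snap
B=cw(0,.06)
manip.servo_line([.5985,s2[1],.029],rate=.15)
manip.command_gripper(.02,40)
zg=manip.get_position()[2]
print(manip.get_time(),manip.get_width(),zg,manip.get_contact_force().round(2))
manip.servo_line([.5985,s2[1],.16],rate=.2)
manip.move_to([B[0],B[1],.16],down(crib[2]+np.pi/2))
print(manip.get_time(),manip.get_width()); snap('a5',['wrist'])
manip.servo_line([B[0],B[1],zg+.05],rate=.15)
z=zg+.0465
while z>zg+.040:
    manip.servo_line([B[0],B[1],z],rate=.04); f=manip.get_contact_force(); print(round(z,4),manip.get_position().round(4),f.round(2))
    if f[2]>2: break
    z-=.001
manip.command_gripper(.05); manip.hold(.1)
manip.servo_line([B[0],B[1],.16],rate=.2)
manip.move_to([bar[0],bar[1],.22],down(np.pi/2-.35))
manip.command_gripper(.085)
print(manip.get_time()); snap('a6',['wrist','top','side'])
```

```text
12.05 0.028953366670071645 0.030368645326714464 [-1.35 -0.13  6.54]
14.0833 0.029300569842489677
0.0769 [ 0.5899 -0.1717  0.0776] [ 0.71 -0.55 -1.15]
0.0759 [ 0.5895 -0.1716  0.0761] [ 0.14  0.32 -0.09]
0.0749 [ 0.5894 -0.1716  0.0748] [0.79 0.14 0.52]
0.0739 [ 0.5895 -0.1716  0.0744] [-1.03 -0.21  5.51]
18.7583
```

View pics/wrist_a6.png

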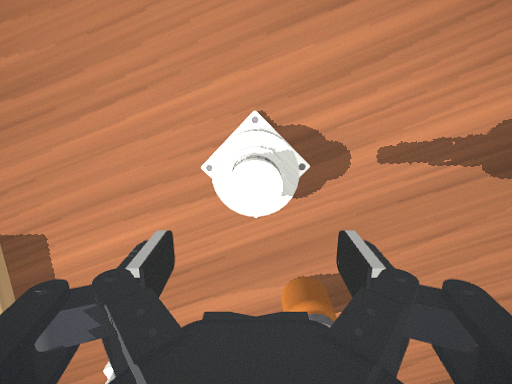

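View pics/side_a6.png

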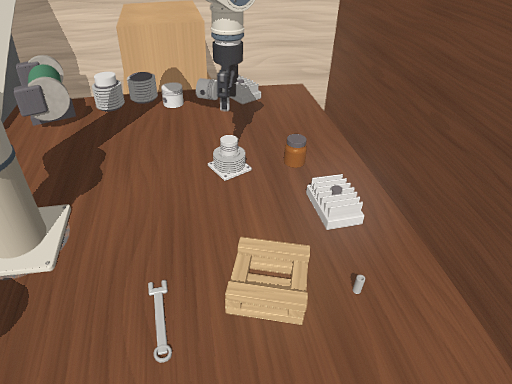

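View pics/top_a6.png

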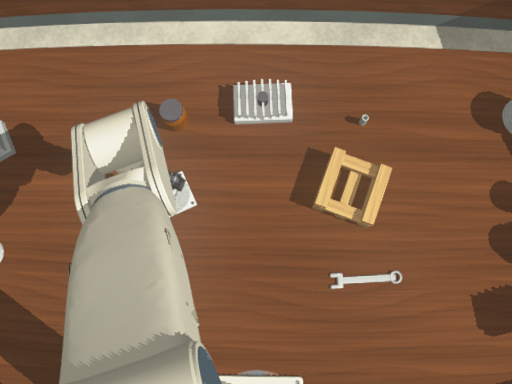

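Run:
```python
from fit import *
d=pickle.load(open('a6.pkl','rb'));w=dict(d['wrist']);w['cam_to_world']=toolT(*w['pose'])@w['mount']
im=w['image'];wm=white(im)
roi=(195,105,315,222)
print(w['pose'][0],fit([(w,wm,roi)],barrel(),(.55,.2228,.44)))
g=cv2.cvtColor(im,cv2.COLOR_RGB2GRAY)
cv2.imwrite('pics/w6z.png',cv2.resize(im[100:225,190:320,::-1],None,fx=4,fy=4,interpolation=cv2.INTER_CUBIC))
# slats on crib from top/side
C=CR+[box(.15,.03,.044,.066,0,y) for y in(-.06,.06)]
for n,r in (('top',(305,140,398,235)),('side',(218,230,318,328))):
    print(n,fit([(d[n],wood(d[n]['image']),r)],C,(.569,-.228,-.348)))
```

```text
[0.55032062 0.22248836 0.21996283] (array([0.54949265, 0.22295606, 0.44431851]), np.float64(0.011694952132288947))
top (array([ 0.5709822 , -0.23138797, -0.34567036]), np.float64(0.10493168232280102))
side (array([ 0.56879997, -0.22686385, -0.34561106]), np.float64(0.0304454820797577))
```

View pics/w6z.png

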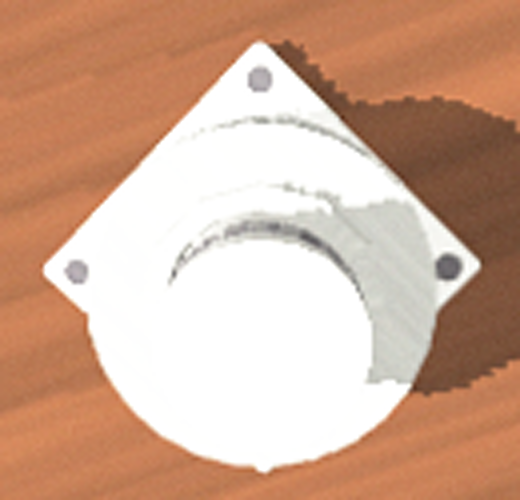

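Run:
```python
from cfg import *
from rig import manip
from snap import snap
p=[.5496,.2230]
manip.command_gripper(.072,50)
manip.move_to([*p,.14],down(np.pi/2-.35))
manip.servo_line([*p,.089],rate=.1)
print(manip.get_time(),manip.get_position(),manip.get_contact_force().round(2))
manip.command_gripper(.04,50); manip.hold(.2)
print(manip.get_time(),manip.get_width(),manip.get_position(),manip.get_contact_force().round(2),manip.get_torque().round(2))
snap('b1',['wrist','side'])
```

```text
20.275 [0.55003104 0.22315924 0.08947447] [-0.25 -0.47  0.18]
20.8083 0.04858836543157205 [0.55016425 0.22312013 0.09003508] [-1.31 -0.61  5.4 ] [-0.13  0.18 -0.01]
```

View pics/wrist_b1.png

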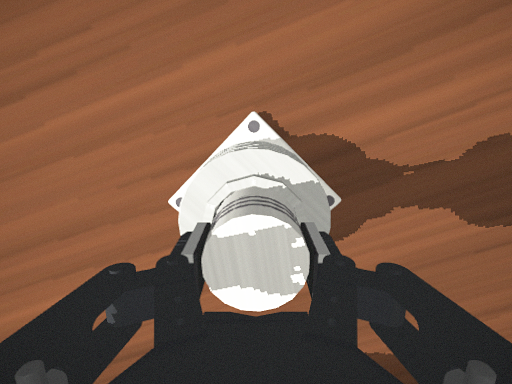

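```bash
python3 -c "
import cv2;i=cv2.imread('pics/side_b1.png');cv2.imwrite('pics/b1z.png',cv2.resize(i[90:200,170:300],None,fx=5,fy=5,interpolation=2))"
```

```text
(no output)
```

View pics/b1z.png

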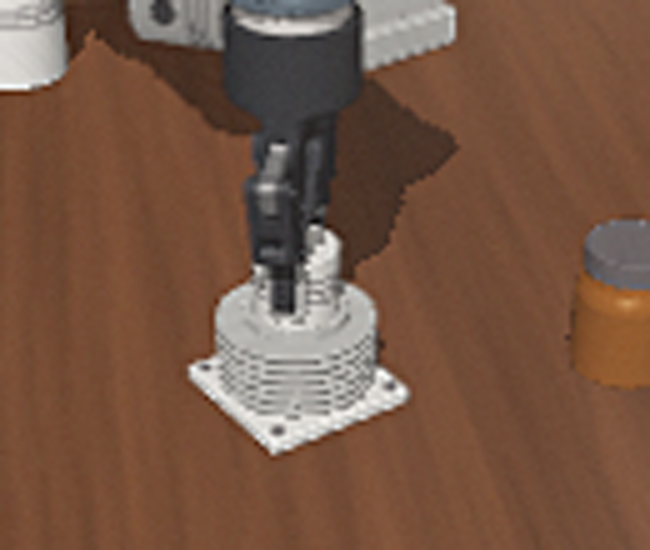

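Run:
```python
from cfg import *
from rig import manip
from snap import snap
p0=np.array(manip.get_position())
for r in (.002,.005,.01,.015,.02,.024,.0275):
    manip.servo_line([p0[0],p0[1],.0895+r],rate=.025)
    print(r,manip.get_position().round(4),manip.get_contact_force().round(2),manip.get_torque().round(2),round(manip.get_width(),4))
    if manip.get_contact_force()[2]<-14: break
manip.hold(.3)
print(manip.get_time(),manip.get_position().round(4),manip.get_contact_force().round(2))
snap('b2',['wrist','side','top'])
i=cv2.imread('pics/side_b2.png');cv2.imwrite('pics/b2z.png',cv2.resize(i[90:200,170:300],None,fx=5,fy=5,interpolation=2))
```

```text
0.002 [0.5501 0.2231 0.0915] [ 0.47 -0.87 -3.87] [-0.02 -0.01 -0.01] 0.049
0.005 [0.5502 0.2231 0.0945] [ 0.1   0.47 -3.94] [-0.01 -0.01  0.  ] 0.0487
0.01 [0.5503 0.2232 0.0998] [-0.73  1.16 -3.67] [ 0.03  0.03 -0.01] 0.0491
0.015 [0.5503 0.2232 0.1048] [ 0.16 -0.77 -3.23] [-0.    0.   -0.03] 0.0485
0.02 [0.5503 0.2232 0.1097] [-0.62  0.68 -3.09] [ 0.01 -0.07 -0.01] 0.0489
0.024 [0.5503 0.2232 0.1137] [ 0.09 -1.05 -4.1 ] [-0.04 -0.02  0.06] 0.0489
0.0275 [0.5503 0.2232 0.1172] [-0.24  0.49 -2.98] [ 0.01 -0.02 -0.02] 0.0485
23.375 [0.5501 0.2231 0.1169] [ 1.3  -0.63 -3.94]
```

View pics/wrist_b2.png

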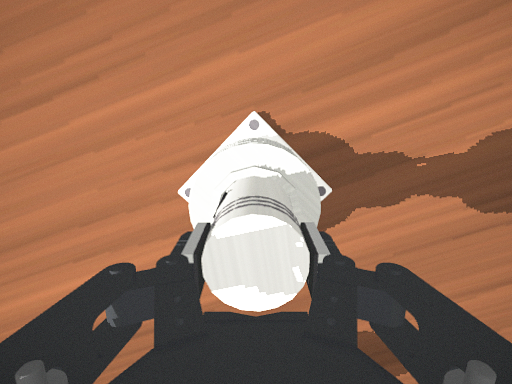

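View pics/b2z.png

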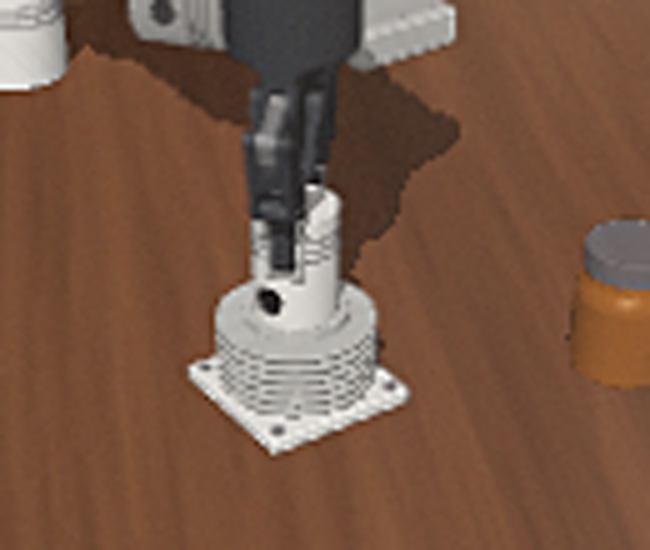

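View pics/top_b2.png

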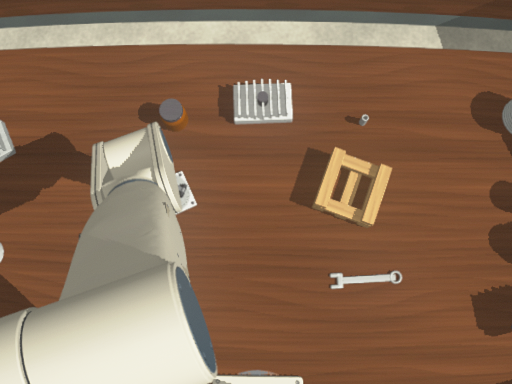

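Run:
```python
from fit import *
d=pickle.load(open('b2.pkl','rb'));c=d['side'];g=cv2.cvtColor(c['image'],cv2.COLOR_RGB2GRAY)
r=g[145:157,219:231].astype(float); w=np.clip(110-r,0,None)*(r<110); yy,xx=np.mgrid[145:157,219:231]
uv=np.array([(w*xx).sum(),(w*yy).sum()])/w.sum(); print('hole px',uv)
from scipy.optimize import least_squares
def f(p): 
    a,z=p; return proj(c,[[.5498+.025*np.cos(a),.2228+.025*np.sin(a),z]])[0]-uv
s=least_squares(f,[-2.,.075],x_scale=[.1,.01]);print(s.x,s.cost)
for n in('side',):
  for rise in(.022,.027,.032): print(rise,fit([(c,white(c['image']),(200,140,258,182))],barrel(rise),(.55,.223,.44)))
```

```text
hole px [223.4784792  149.59612626]
[-2.36174444  0.07704404] 4.0389678347315804e-28
0.022 (array([0.54964723, 0.22569572, 0.43871366]), np.float64(0.06393348623853211))
0.027 (array([0.54963205, 0.22571355, 0.43939946]), np.float64(0.06399082568807339))
0.032 (array([0.54962888, 0.22570475, 0.43936225]), np.float64(0.06381880733944954))
```

```bash
python3 -c "
from rig import manip
print(manip.get_contact_force().round(2),manip.get_width(),manip.get_time(),abs(manip.get_joint_vel()).max());manip.sign_off()"
```

```text
[ 0.66  1.06 -2.75] 0.04877710401938644 23.525 0.002656262215964632
the job is handed in; nothing more can be done
```

I laid both slats on the crib as its crosswise top layer and released them. Then I gripped the piston, drew it straight up about 27 mm, and handed the job in still holding it at 23.5 s. `sign_off` gives no verdict, so success is judged only by the checks below.

- **Crib:** The side picture matches a finished 66 mm crib well, with 3% mismatch. The top picture's fit is looser, at about 10%, the same as before I started.
- **Pin hole:** It is clear of the rim in the side picture. Its height comes out at about 77 mm from that picture and about 75 mm from the arm's travel. Both are inside the 69–85 mm band.
- **Pull:** The upward load on the wrist stayed at 3–4 N throughout, about the piston's own weight, so it was not jammed. The gripper opening held near 49 mm.
- **Barrel and bystanders:** The barrel shows no movement beyond about 1 mm. The head, jar, wrist pin and wrench look unmoved in the top picture, but I did not measure them.
- **Disagreement:** The top and side cameras differ by 2–5 mm on absolute positions, slightly more than the stated calibration. This is small against the tolerances, and the wrist camera agreed with the average of the two on the barrel to about 1 mm.

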